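# Clear a jammed die-cutting press and reset its tripped breaker

## Robot

A 6-joint arm with a two-finger parallel gripper is mounted at the origin on the work surface. World frame = base frame: x ahead of the robot, y to its left, z up, the work surface at z = 0. Lengths are in m, angles in rad, forces in N, time in s.
With the tool pointing down it reaches from about 0.4 to 0.925 m from the base axis. Payload 12.5 kg.
Tool frame: the origin (TCP) lies on the centre line of the jaws, within the pads' length; the fingertips stand env.finger_overhang ahead of it and the grasp point (between the pads) lies 8 mm behind it (env.finger_overhang is the distance from the TCP to the fingertips, in m); z points along the fingers, y is the line along which they close (so a half turn about z gives the same grasp; the last joint's range is limited). The gripper opens to 95 mm and grips with 3 to 60 N. Pads are 20 mm wide; open, the fingers measure 119 mm over their backs; the gripper's body (75 mm by 180 mm) begins 59 mm behind the grasp point.
Start: joints at [1.146, 0.491, 1.559, -0, 1.092, -0.106], TCP at [0.196, 0.594, 0.226] pointing down, gripper open.
Joint ranges: [-3.1, 3.1], [-0.84, 2.19], [0.05, 2.79], [-1.13, 4.28], [0.06, 2.93], [-2.69, 2.69]. Speed limits (rad/s): [2.22, 2.22, 2.79, 3.14, 3.14, 3.14].

## Interface

Orientations are given as a 3x3 rotation matrix whose columns are the frame's x, y, z axes.
In Python, from plant import env gives the robot as it stands. The module is installed in compiled form; this text tells all that it offers. Calls block until the motion is done:
- env.move_to(position, orientation): joint-space move of the TCP to a pose.
- env.move_l(position, feed=0.15, rotation=None, guard=None): straight line of the TCP; rotation=None keeps the orientation; feed is the mean speed in m/s. With guard (N) it stops when the force on the tool has changed by that much, and returns True; else False.
- env.movej(angles): joint-space move.
- env.gripper_open() and env.close(newtons=None): open the fingers fully, or close them until they stop; newtons is the grip in N (None keeps the last).
- env.pause(seconds).
- env.ik(position, orientation): joint angles nearest the present ones, or None.
- env.get_obs(): the state.
- env.read_camera(name): name is "scene" or "top" or "wrist"; returns (picture, depth): 384x512x3 uint8, red, green, blue; 384x512 float32, m along the optical axis (not along the pixel's ray), 0 where there is no reading.
- env.calibration(name): a dict with "fx", "fy", "cx", "cy" (pixels), "R" (3x3) and "t" (3): a world point X has camera coordinates R X + t; the wrist camera has in their place "hand_eye" (4x4, takes a point from camera to tool coordinates, whose origin is the TCP and whose axes are the flange's). Camera axes: x right, y down, z forward; pixel columns grow to the right and rows downward; lengths in m; the calibration is good to about 2 mm. A picture is of the moment at which its call begins: read the wrist's pose just before it. calibration takes no time and is no camera call.
A pose or a line that the arm cannot do raises env.MotionError and nothing moves.
- env.close_job(): hands the job in; it is judged then, once.
The state is a dict: "clock": time; "qpos": joint angles; "joint_velocities": joint speeds; "tau": joint torques, N m; "ee_pos": TCP position; "orientation": TCP orientation; "force": force on the tool from outside, world axes, zero at the start; "torque": the same for the moment, N m; "gripper_width": opening from 0.0 (shut) to 1.0 (fully open); "gripper_force": force on a finger pad.
Only numpy, scipy, OpenCV 4.12 (cv2) and the standard library are available. Lean on these libraries where they do the work, as an engineer would, in place of code of your own. Each camera call takes 0.05 s, during which the arm holds its last target. There are 200 camera calls.

## Task

The die-cutting press jammed on board offcuts and tripped its breaker. With the bench brush, sweep all three offcuts along the feed bed into the catch tray at its end, and stand or lay the brush back down on the bench, clear of the press. Then reset the tripped breaker (the one whose lever stands midway): push its lever firmly all the way to off, to the stop but without forcing it, and only then throw it right over to on, where it must stay by itself; leave the other breaker switched on, keep fingers off the offcuts and do not disturb the square, the paper-covered box or the jar.

Things in the scene. Friction and masses are not known exactly. Their poses are not given: they have to be found in the camera images.
- press: The grey die-cutting press, fixed on the bench. Origin on the bench below bed_middle, same axes. Roller housing: from y = -130 to -260 mm, 300 mm wide (x), 150 mm high, 171 mm at its two knobs; a motor lies beyond it. The bed ends at y = +130 mm in an open edge above the catch tray.
- bed_middle (a point): Middle of the top face of the press's flat steel feed bed, 60 mm above the bench. y runs along the bed from the rollers to the tray, x across it, z up. Bed 220 mm wide (x), 260 mm long (y -130 to +130 mm). Edge guides along both sides, 10 mm wide and 10 mm high, leave a channel 200 mm wide.
- tray_middle (a point): Middle of the floor of the aluminium catch tray (3 mm above the bench) at the end of the bed; same axes as bed_middle. Inside 230 mm (x) by 120 mm (y); its three walls are 45 mm high, 3 mm thick; the fourth side is the end of the bed.
- offcut_strip_mid (a point): Centre of a loose grey-board strip, 74 x 26 x 10 mm, lying flat on the bed. Long side along its x.
- offcut_corner_mid (a point): Middle of a loose L-shaped grey-board offcut, 54 x 54 x 10 mm with legs 22 mm wide, lying flat on the bed.
- offcut_block_mid (a point): Centre of a loose grey-board block, 54 x 40 x 14 mm, lying flat on the bed.
- brush_back (a point): Middle of the wooden back of the bench brush, 50 mm above its bristle ends; it stands on them on the bench. Back 160 mm long (its x), 32 mm wide (y), 20 mm thick; stiff bristle block below it 154 x 28 x 40 mm. A round handle, 19 mm thick, runs on in -x to 195 mm from this point. About 180 g, centre of mass within 40 mm of here, towards the handle. Grip it across the back.
- switch_box: Grey switch box lying on the bench, fixed, 190 mm (x) x 200 mm (y), flat cover 75 mm above the bench. Origin on the bench under its middle. Two black breakers sit side by side on the cover, 90 mm apart in its y; which of them is tripped varies.
- press_breaker: Case of the tripped breaker. Origin: centre of its black face's underside, at cover height. Face 130 mm (x) x 78 mm (y), 8 mm thick; the boss round the lever slot rises 16 mm above the cover within 54 mm either way in x. +x is the ON end (white bar mark), -x the OFF end (white open square mark), z up.
- press_lever_pivot (a point): Hinge axis of the tripped breaker's lever (along the breaker's y), 6 mm above the cover.
- press_lever_tip (a point): Middle of the top end of the tripped breaker's black lever, 64 mm from the pivot. The lever is 26 mm wide (y) and 14 mm thick, so its faces lie 7 mm either side of the line from pivot to tip.
- press_lever (a joint): Tripped lever's angle, rad: 0 upright (tripped), + leans to +x, ON stop 0.46; - to -x, OFF stop -0.58. Flops easily to about -0.44, then about 7 to 9 N at its upper part against the reset spring; the latch has surely reset only close to the stop (beyond -0.54). It stays off. If not reset it springs back to the middle when thrown on; once reset, about 3 N snaps it over and it stays on.
- other_lever (a joint): Angle of the other breaker's identical lever; it is ON (about 0.45) and must stay so.
- other_lever_tip (a point): Middle of the top end of the other breaker's lever.
- square: Bystander: a flat aluminium square on the cutting mat beyond the work, 120 x 86 x 8 mm. Origin: underside of its long leg's middle.
- slipcase: Bystander: a half-made paper-covered box standing on the mat, 85 x 100 x 130 mm. Origin: centre of its underside.
- paste_jar: Bystander: a paste jar, 76 mm across, 90 mm high. Origin: centre of its underside.
Not all that is in view belongs to the job. What is shaped like the part that bears offcut_block_mid but orange or yellow is not meant.

How it is judged:
On the way, in this order (a step that is already met when the one before it is completed fails the run):
1. all three offcuts lie in the catch tray (y of offcut_strip_mid in the frame of tray_middle between -0.058 and 0.062 m and x of offcut_strip_mid in the frame of tray_middle between -0.118 and 0.118 m and z of each of offcut_strip_mid, offcut_corner_mid, offcut_block_mid in the frame of tray_middle below 0.048 m and y of offcut_corner_mid in the frame of tray_middle between -0.058 and 0.062 m and x of offcut_corner_mid in the frame of tray_middle between -0.118 and 0.118 m and y of offcut_block_mid in the frame of tray_middle between -0.058 and 0.062 m and x of offcut_block_mid in the frame of tray_middle between -0.118 and 0.118 m), for 0.2 s.
2. the brush is down on the bench, clear of the press, and let go (height (world z) of brush_back between 0.008 and 0.06 m and horizontal distance between brush_back and tray_middle above 0.1 m and contact force between the fingers and brush below 0.2 N), for 0.2 s.
3. the tripped lever has been pushed fully off (beyond -0.54 rad) (value of joint press_lever below -0.54 rad), for 0.05 s.
4. the lever has been thrown on (beyond 0.40 rad) (value of joint press_lever above 0.4 rad), for 0.2 s.
At the end, for the whole second after the job is handed in: All three offcuts lie in the catch tray (centres within its walls, below the bed's top), the brush stands or lies on the bench at least 100 mm from the tray's middle, the reset lever stays on by itself (beyond 0.40 rad) and the other lever is still on (beyond 0.38 rad) (all of step 1 and height (world z) of brush_back between 0.008 and 0.06 m and horizontal distance between brush_back and tray_middle above 0.1 m and value of joint press_lever above 0.4 rad and velocity of joint press_lever below 0.1 rad/s and value of joint other_lever above 0.38 rad); the robot touches nothing.
It fails at once if the tripped breaker or its lever is pressed with more than 40 N (contact force between any of the fingers, the arm and press_breaker above 40 N).
It fails at once if the other breaker's lever is moved off its ON position (below 0.38 rad) (value of joint other_lever below 0.38 rad).
It fails at once if an offcut is touched with the gripper or arm instead of the brush (contact force between any of the fingers, the arm and offcut_strip above 0.5 N or contact force between any of the fingers, the arm and offcut_corner above 0.5 N or contact force between any of the fingers, the arm and offcut_block above 0.5 N).
It fails at once if the square, the box or the jar is moved more than 20 mm (distance of any of square, slipcase, paste_jar from where it was at the start of the episode above 0.02 m).
It also fails if it takes over 67 s, if anything falls off the work surface, if the arm or the gripper's body presses on something with over 40 N, if the wrist force passes 120 N, or if a joint passes its speed limit or range.

## Working session

There is one attempt and no reset: what is moved stays moved. The work goes in short steps, each a Python script; the robot and the scene stay as the last script left them, time stands still between calls to the robot, and variables do not carry over. Pictures are saved under pics/ and viewed, at most 10 in all, crops included, and the job is handed in when it is done.

```bash
mkdir -p pics; cat > h.py <<'E'
import numpy as np, cv2
from plant import env
def snap(n,name):
    im,d=env.read_camera(n); np.savez(f'pics/{name}.npz',im=im,d=d)
    cv2.imwrite(f'pics/{name}.png',im[:,:,::-1]); return im,d
def cloud(d,c):
    v,u=np.mgrid[:d.shape[0],:d.shape[1]]
    P=np.stack([(u-c['cx'])/c['fx']*d,(v-c['cy'])/c['fy']*d,d],-1)
    W=(P-c['t'])@np.array(c['R']); W[d<=0]=np.nan; return W
def down(a): # tool z down, tool y axis at angle a in world
    y=np.array([np.cos(a),np.sin(a),0]);z=np.array([0,0,-1.]);return np.stack([np.cross(y,z),y,z],1)
E
python3 - <<'E'
from h import *
for n in('top','scene'):
    im,d=snap(n,n); c=env.calibration(n); W=cloud(d,c); np.save(f'pics/{n}W.npy',W); print(n,c['fx'],c['t'])
a=cv2.imread('pics/top.png'); b=cv2.imread('pics/scene.png')
cv2.imwrite('pics/a_top.png',cv2.resize(a,(800,600),interpolation=cv2.INTER_CUBIC))
print(env.finger_overhang,env.get_obs()['gripper_width'],env.get_obs()['clock'])
E
```

```text
top 443.5329694672006 [-1.07520735e-03  6.63996976e-01  1.13843650e+00]
scene 468.45162653974404 [-0.47575701 -0.31418488  1.47578454]
0.011 0.999276463127444 0.1
```

View pics/a_top.png

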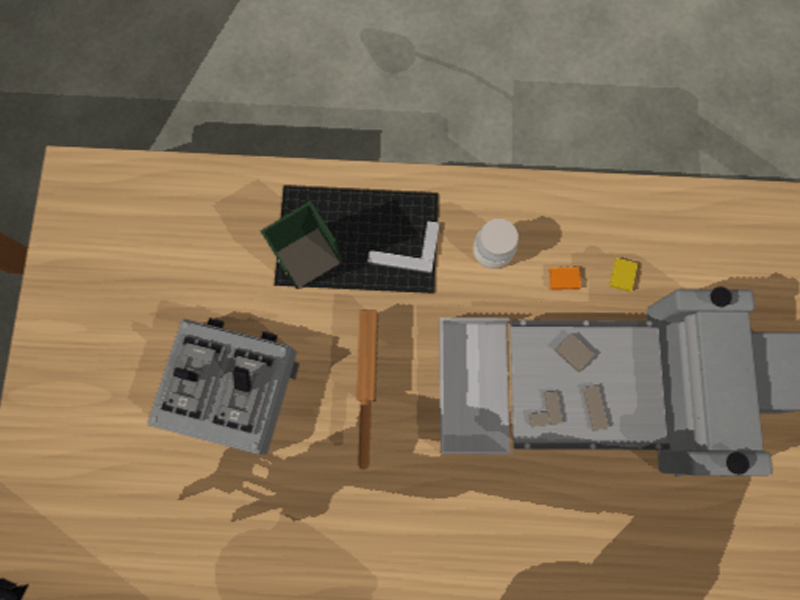

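View pics/scene.png

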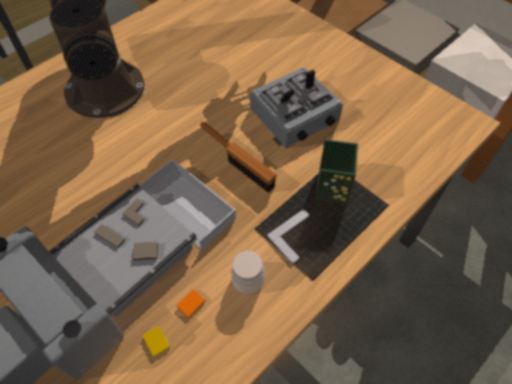

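The top view shows the press on the right (bed centre about (588,385), tray (475,385)), the brush at (367,355) with its handle pointing down the image, and the switch box at (222,385) with levers near (185,375) and (243,378). Possible confusions for the block are the brown one on the bed at (575,350), orange (565,278) and yellow (625,274). I choose the brown one. The tripped lever still needs a crop.

```bash
python3 - <<'E'
from h import *
W=np.load('pics/topW.npy'); im=cv2.imread('pics/top.png')
c1=cv2.resize(im[195:300,90:200],(550,525),interpolation=cv2.INTER_CUBIC)
cv2.imwrite('pics/b_crop.png',c1)
S=512/800
def at(u,v):
    u,v=int(u*S),int(v*S); return np.round(np.nanmedian(W[v-1:v+2,u-1:u+2].reshape(-1,3),0),4)
for n,p in dict(bed=(588,385),trayfloor=(480,400),block=(575,350),strip=(596,407),Lc=(553,420),brush=(367,355),handle=(364,440),leverL=(185,374),leverR=(243,378),cover=(213,440),sq=(400,262),jar=(497,235),knob1=(720,297),knob2=(738,462),bench=(320,500)).items(): print(n,at(*p))
def rect(n,m):
    k,lab,st,_=cv2.connectedComponentsWithStats(m.astype(np.uint8))
    for i in range(1,k):
        if st[i,4]>40:
            q=W[lab==i]; r=cv2.minAreaRect(q[:,:2].astype(np.float32)); print(n,st[i,4],np.round(r[0],4),np.round(r[1],4),round(r[2],1),'z',np.round(np.median(q[:,2]),4))
z=np.nan_to_num(W[...,2]); X=np.nan_to_num(W[...,0]);Y=np.nan_to_num(W[...,1])
hb=at(540,370)[2]; print('bedz',hb)
bx=(Y<-0.02)&(z>0.04)
rect('offc',(z>hb+.0055)&(z<hb+.025)&(Y>at(655,385)[1])&(Y<at(512,385)[1])&(X<at(588,335)[0])&(X>at(588,438)[0]))
u0,u1,v0,v1=[int(t*S) for t in(345,390,300,475)]
m=np.zeros_like(z,bool); m[v0:v1,u0:u1]=True
rect('brushback',m&(z>.053)); rect('brushall',m&(z>.025))
m[:]=False;m[int(310*S):int(465*S),int(140*S):int(305*S)]=True
rect('boxcover',m&(z>.068)&(z<.2)); rect('lev',m&(z>.105)); rect('boss',m&(z>.087)&(z<.095))
m[:]=False;m[int(310*S):int(460*S),int(435*S):int(665*S)]=True
rect('bed',m&(abs(z-hb)<.016)&(Y>at(655,385)[1]))
E
```

```text
bed [ 0.5272 -0.2906  0.0594]
trayfloor [ 0.4957 -0.111   0.0031]
block [ 0.5833 -0.2649  0.0746]
strip [ 0.489  -0.3001  0.0724]
Lc [ 0.4644 -0.2257  0.0706]
brush [0.5592 0.0949 0.0605]
handle [0.4155 0.0912 0.0659]
leverL [0.5031 0.3786 0.1446]
leverR [0.5033 0.2874 0.1363]
cover [0.4031 0.341  0.0717]
sq [0.7446 0.0445 0.0129]
jar [ 0.7805 -0.1253  0.0901]
knob1 [ 0.6655 -0.4739  0.1715]
knob2 [ 0.4088 -0.4893  0.1715]
bench [ 0.3092  0.1647 -0.0005]
bedz 0.0614
offc 311 [ 0.5811 -0.2662] [0.0543 0.0412] 50.0 z 0.0748
offc 271 [ 0.4884 -0.3012] [0.0736 0.0276] 14.8 z 0.0713
offc 265 [ 0.4815 -0.2137] [0.0533 0.0546] 10.9 z 0.0711
brushback 986 [0.5054 0.0914] [0.2721 0.0322] 1.5 z 0.0609
brushall 1000 [0.5054 0.0914] [0.2721 0.0322] 1.5 z 0.0609
boxcover 5198 [0.4951 0.339 ] [0.1996 0.1896] 78.4 z 0.0818
lev 89 [0.5044 0.3832] [0.026  0.0151] 78.4 z 0.1432
lev 134 [0.5046 0.2918] [0.0266 0.0295] 77.5 z 0.1333
boss 546 [0.5084 0.3821] [0.0543 0.1166] 78.6 z 0.0911
boss 515 [0.4861 0.2971] [0.0598 0.1118] 81.9 z 0.0913
bed 7513 [ 0.5283 -0.2852] [0.2198 0.2509] 2.5 z 0.0617
```

View pics/b_crop.png

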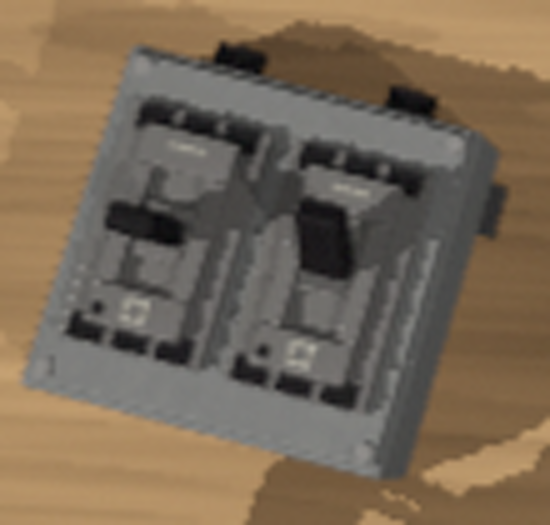

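The crop shows the left breaker's lever (145,222) upright, with its tip at z 0.145, so that is the tripped one. The right lever (325,238) leans towards the white bar, so it is ON. All measured sizes match the description, so I'll grip the brush and sweep.

```bash
cat >> h.py <<'E'
TH=np.radians(3.0); BED=np.array([.5286,-.2896])
def press(px,py): return BED+px*np.array([np.cos(TH),np.sin(TH)])+py*np.array([-np.sin(TH),np.cos(TH)])
def best(p,a):
    c=[]
    for k in(0,np.pi):
        q=env.ik(p,down(a+k))
        if q is not None: c.append((abs(q[5]),a+k))
    return min(c)[1]
G=-.02 # grip offset along brush x
E
python3 - <<'E'
from h import *
t=np.radians(1.5); g=np.array([.563,.093])+G*np.array([np.cos(t),np.sin(t)])
a=best([*g,.2],t+np.pi/2); k=a-t; np.save('k.npy',k); print(np.degrees(a))
env.move_to([*g,.16],down(a)); print(env.get_obs()['qpos'])
env.move_l([*g,.044],.12); env.close(50)
print(env.get_obs()['gripper_width'],env.get_obs()['force'])
env.move_l([*g,.20],.15)
print(env.get_obs()['gripper_width'],env.get_obs()['force'],env.get_obs()['clock'])
p=press(G,-.062); env.move_l([*p,.20],.25,rotation=down(TH+k))
snap('top','lift'); print(env.get_obs()['clock'])
cv2.imwrite('pics/c.png',cv2.resize(cv2.imread('pics/lift.png')[170:320,260:512],(800,476)))
E
```

```text
91.5
[ 4.98714510e-02  4.64721282e-01  1.81504645e+00  8.15439510e-05
  8.61607603e-01 -1.54782468e+00]
0.33380855860843445 [ 0.4396567   0.81794633 -1.12147726]
0.33651184678765345 [ 0.27944383  0.57575792 -1.53151356] 5.6167
7.6
```

View pics/c.png

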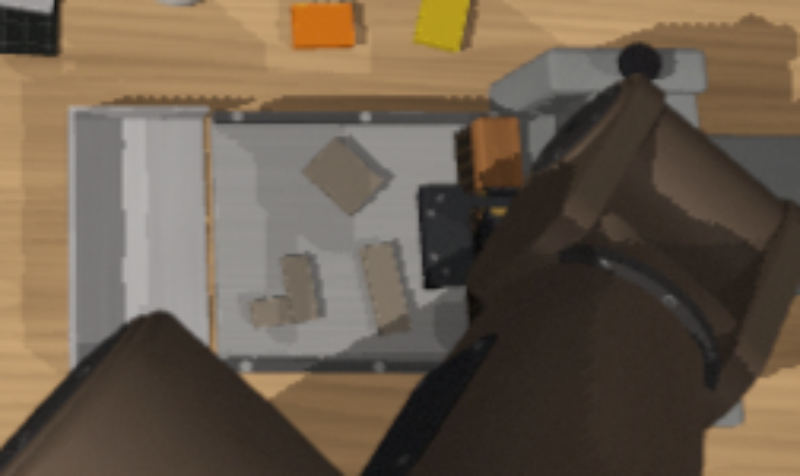

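The brush is held level at (497,155) in the crop, behind all three offcuts. Next I lower it and sweep.

```bash
python3 - <<'E'
from h import *
k=float(np.load('k.npy'))
p=press(G,-.062); print(env.move_l([*p,.1065],.1,guard=8), env.get_obs()['ee_pos'])
z=env.get_obs()['ee_pos'][2]; z=z if z<.107 else z+.001
env.move_l([*press(G,.05),z],.09); print(env.get_obs()['force'])
env.move_l([*press(G,.145),z],.07); print(env.get_obs()['force'],env.get_obs()['ee_pos'])
env.move_l([*press(G,.145),.20],.2)
env.move_l([.50,.12,.20],.25,rotation=down(np.radians(0)+k))
snap('top','swept'); print(env.get_obs()['clock'],env.get_obs()['gripper_width'])
cv2.imwrite('pics/d.png',cv2.resize(cv2.imread('pics/swept.png')[170:320,260:512],(800,476)))
E
```

```text
False [ 0.51214083 -0.35275284  0.1071306 ]
[-0.79641008 -0.4703315  -1.84830688]
[-0.40216685 -0.51880871 -1.7007709 ] [ 0.50108514 -0.14616854  0.10810669]
13.4583 0.33188130838048396
```

View pics/d.png

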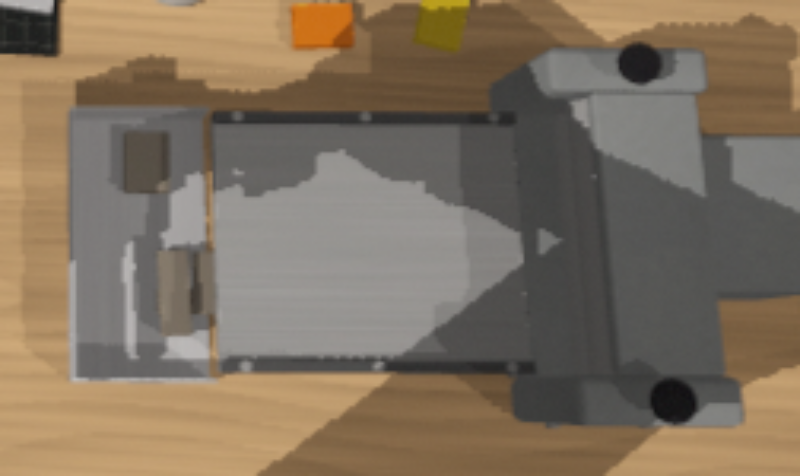

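The bed is clear. The block (145,160) and strip (175,290) are in the tray, and the L sits close to the bed's end at (205,280). I'll check its height.

```bash
python3 - <<'E'
from h import *
f=np.load('pics/swept.npz'); W=cloud(f['d'],env.calibration('top'))
R=np.array([[np.cos(TH),np.sin(TH)],[-np.sin(TH),np.cos(TH)]])
P=np.concatenate([(W[...,:2]-BED)@R.T-[0,.19],W[...,2:]-.003],-1)
s=252/800
for v in (165,260,275,290,305):
    print(v,[tuple(np.round(P[170+int(v*s),260+int(u*s)]*1000).astype(int)) for u in ((145,) if v==165 else (165,175,185,190,195,200,205,209,213,217,222))])
x,y,z=P[...,0],P[...,1],P[...,2]
im=f['im'].astype(int); m=(abs(x)<.11)&(y>-.062)&(y<.06)&(z>.006)
k,lab,st,_=cv2.connectedComponentsWithStats(m.astype(np.uint8))
for i in range(1,k):
    if st[i,4]>15: q=P[lab==i]; print(st[i,4],np.round(np.percentile(q,[5,50,95],0)*1000))
E
```

```text
165 [(np.int64(73), np.int64(-6), np.int64(16))]
260 [(np.int64(-12), np.int64(-19), np.int64(21)), (np.int64(-12), np.int64(-30), np.int64(21)), (np.int64(-12), np.int64(-39), np.int64(23)), (np.int64(-12), np.int64(-41), np.int64(23)), (np.int64(-11), np.int64(-49), np.int64(11)), (np.int64(-11), np.int64(-54), np.int64(12)), (np.int64(-11), np.int64(-56), np.int64(14)), (np.int64(-11), np.int64(-60), np.int64(12)), (np.int64(-10), np.int64(-66), np.int64(6)), (np.int64(-15), np.int64(-61), np.int64(56)), (np.int64(-15), np.int64(-64), np.int64(55))]
275 [(np.int64(-25), np.int64(-19), np.int64(21)), (np.int64(-25), np.int64(-30), np.int64(19)), (np.int64(-25), np.int64(-38), np.int64(23)), (np.int64(-25), np.int64(-41), np.int64(22)), (np.int64(-25), np.int64(-48), np.int64(13)), (np.int64(-25), np.int64(-53), np.int64(13)), (np.int64(-24), np.int64(-57), np.int64(9)), (np.int64(-25), np.int64(-59), np.int64(12)), (np.int64(-25), np.int64(-65), np.int64(9)), (np.int64(-28), np.int64(-61), np.int64(55)), (np.int64(-28), np.int64(-63), np.int64(58))]
290 [(np.int64(-39), np.int64(-1
[... 645 characters left out ...]
-39), np.int64(26)), (np.int64(-52), np.int64(-46), np.int64(16)), (np.int64(-52), np.int64(-53), np.int64(11)), (np.int64(-52), np.int64(-56), np.int64(9)), (np.int64(-52), np.int64(-58), np.int64(15)), (np.int64(-52), np.int64(-63), np.int64(13)), (np.int64(-54), np.int64(-60), np.int64(51)), (np.int64(-55), np.int64(-62), np.int64(59))]
19 [[ 60.  58.  41.]
 [ 83.  58.  43.]
 [106.  58.  47.]]
291 [[ 50. -28.  10.]
 [ 73.  -9.  15.]
 [ 99.  10.  19.]]
41 [[-17. -62.  44.]
 [ 25. -61.  54.]
 [ 67. -61.  61.]]
37 [[-38.  58.  39.]
 [  6.  59.  42.]
 [ 48.  60.  46.]]
389 [[-73. -59.   8.]
 [-39. -35.  19.]
 [ -8. -17.  25.]]
46 [[-104.  -62.   47.]
 [ -66.  -61.   55.]
 [ -34.  -60.   67.]]
```

All three are in the tray. The L lies flat on the floor, the strip rests on it (about 20 mm up), and the block is flat. Now I set the brush down.

```bash
cat >> h.py <<'E'
PV=np.array([.5044,.3832,.081]); PH=np.radians(-11.6); EX=np.array([np.cos(PH),np.sin(PH),0])
def lev(x,hz): return PV+x*EX+[0,0,hz+.011]  # tip bottom centre at rel x, height hz
E
python3 - <<'E'
from h import *
x,y,_=env.get_obs()['ee_pos']
print(env.move_l([x,y,.060],.15), env.move_l([x,y,.043],.03,guard=4), env.get_obs()['ee_pos'])
env.gripper_open(); env.pause(.2); env.move_l([x,y,.20],.2)
env.close(20); print(env.get_obs()['gripper_width'])
a=best(lev(.035,.1),PH+np.pi/2); env.move_to(lev(.035,.1),down(a))
im,d=snap('top','placed'); W=cloud(d,env.calibration('top')); o=env.get_obs(); print(o['clock'],o['ee_pos'],lev(.035,.1))
m=(W[...,2]>.03)&(W[...,2]<.08)&(W[...,0]>.33)&(W[...,0]<.63)&(abs(W[...,1]-.12)<.06)
q=W[m]; r=cv2.minAreaRect(q[:,:2].astype(np.float32)); print(m.sum(),r,np.median(q[:,2]))
cv2.imwrite('pics/e.png',cv2.resize(cv2.imread('pics/placed.png')[160:310,70:290],(733,500)))
E
```

```text
False True [0.4999298  0.11938669 0.04370026]
0.00807338225777525
19.9417 [0.53897127 0.37489499 0.19212733] [0.53868513 0.37616227 0.192     ]
1018 ((0.46431824564933777, 0.1186903566122055), (0.2683755159378052, 0.032346419990062714), 0.09592863917350769) 0.06080247709624742
```

View pics/e.png

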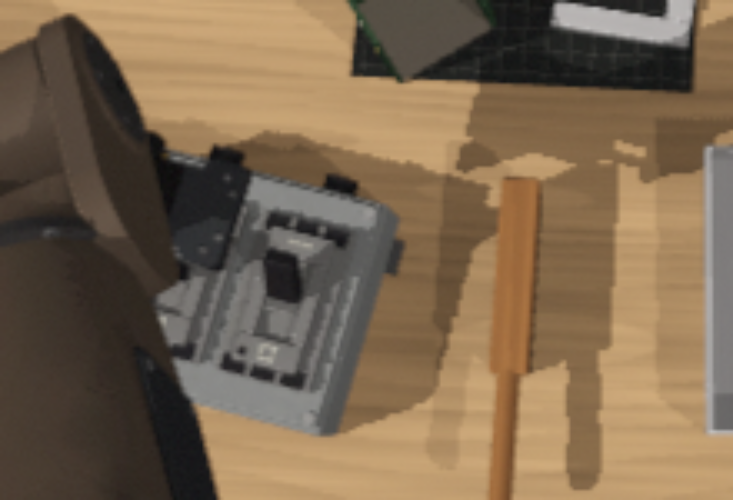

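The brush stands upright at (515,280) with its top at z 0.061, well clear of the tray. Now I push the lever to off.

```bash
python3 - <<'E'
from h import *
def st(): o=env.get_obs(); return round(float((o['ee_pos']-PV)@EX)*1000,1), round(float(o['force']@EX),1), round(float(o['force'][2]),1), round(o['clock'],1)
print('down',env.move_l(lev(.035,.042),.1,guard=8),st())
print(env.move_l(lev(.0,.042),.04,guard=15),st())
x=-.0; hit=False
while x>-.020 and not hit:
    x-=.002; hit=env.move_l(lev(x,.042),.015,guard=12); s=st(); print(hit,s)
    if abs(s[1])>22: break
env.pause(.2); print(st())
E
```

```text
down False (35.3, -0.1, 0.7, 20.7)
False (0.0, -0.2, -0.2, 21.7)
False (-1.1, 5.1, -0.5, 22.0)
False (-2.6, 8.0, -1.7, 22.3)
False (-4.8, 6.4, -1.2, 22.6)
False (-6.7, 6.4, -0.1, 22.8)
False (-8.9, 5.1, 0.1, 23.1)
False (-9.7, 12.2, 0.4, 23.4)
False (-10.2, 18.4, -1.9, 23.7)
False (-10.8, 25.6, -2.2, 24.0)
(-10.8, 25.5, -2.7, 24.2)
```

The force stepped from about 6 N to 25 N at −10 mm, which is where the geometry puts the off stop. Now I throw it on from the other side.

```bash
python3 - <<'E'
from h import *
def st(): o=env.get_obs(); return round(float((o['ee_pos']-PV)@EX)*1000,1), round(float(o['force']@EX),1), round(float(o['force'][2]),1), round(o['clock'],1)
env.move_l(lev(.02,.042),.08); env.move_l(lev(.02,.1),.15); env.move_l(lev(-.068,.1),.15)
print('down',env.move_l(lev(-.068,.040),.1,guard=8),st())
x=-.050; hit=env.move_l(lev(x,.04),.05,guard=12); print(hit,st())
while x<.008 and not hit:
    x+=.006 if x<-.006 else .002; hit=env.move_l(lev(x,.04),.03,guard=10); s=st(); print(hit,s)
    if abs(s[1])>15: break
env.pause(.2); env.move_l(lev(-.03,.04),.1); env.move_l(lev(-.03,.12),.15)
env.move_l([.40,.45,.25],.25); env.move_to([.196,.594,.226],env.get_obs()['orientation'])
im,d=snap('top','end'); W=cloud(d,env.calibration('top'))
m=(W[...,2]>.105)&(W[...,2]<.16)&(abs(W[...,0]-.5)<.08)&(abs(W[...,1]-.34)<.1)
k,lab,s,_=cv2.connectedComponentsWithStats(m.astype(np.uint8))
for i in range(1,k):
    if s[i,4]>15: q=W[lab==i]; t=q[q[:,2]>q[:,2].max()-.006]; print(s[i,4],t.mean(0),q[:,2].max(),(t.mean(0)-PV)@EX)
print(st())
cv2.imwrite('pics/f.png',cv2.resize(cv2.imread('pics/end.png')[160:310,70:390],(800,375)))
E
```

```text
down False (-67.7, -0.1, 0.0, 26.8)
True (-50.5, -3.9, 1.7, 27.2)
135 [0.50998705 0.29065229 0.14062543] 0.14410063682369906 0.024082235011174923
97 [0.49623441 0.38518434 0.14474224] 0.14728397874998944 -0.008397819739611232
(-342.8, -0.2, 0.6, 30.0)
```

View pics/f.png

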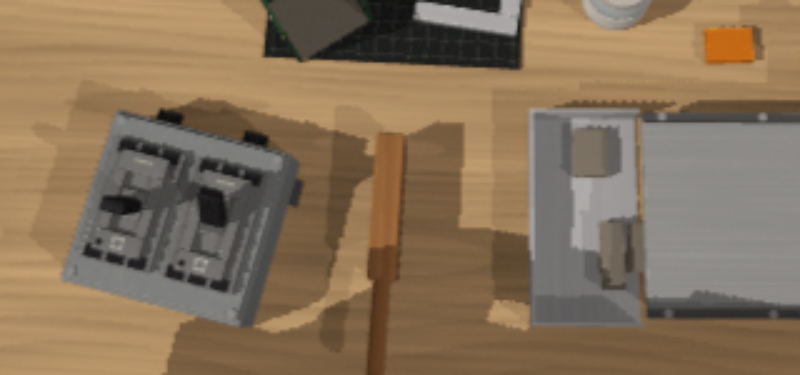

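The guard tripped on first contact, so the lever (120,205) is only partly pushed, at about −0.13 rad. The other lever (213,205) is still ON, and the tray and brush are fine. I'll push again with a higher guard.

```bash
python3 - <<'E'
from h import *
def st(): o=env.get_obs(); return round(float((o['ee_pos']-PV)@EX)*1000,1), round(float(o['force']@EX),1), round(float(o['force'][2]),1), round(o['clock'],1)
a=best(lev(-.05,.1),PH+np.pi/2); env.move_to(lev(-.05,.12),down(a))
print('down',env.move_l(lev(-.05,.040),.1,guard=8),st())
x=-.038; env.move_l(lev(x,.04),.05)
while x<.008:
    x+=.004 if x<-.006 else .002; hit=env.move_l(lev(x,.04),.02,guard=16); s=st(); print(hit,s)
    if abs(s[1])>14: break
env.pause(.2); env.move_l(lev(-.03,.04),.1); env.move_l(lev(-.03,.12),.15)
env.move_l([.40,.45,.25],.25); env.move_to([.196,.594,.226],env.get_obs()['orientation'])
im,d=snap('top','end2'); W=cloud(d,env.calibration('top'))
m=(W[...,2]>.105)&(W[...,2]<.16)&(abs(W[...,0]-.5)<.08)&(abs(W[...,1]-.34)<.1)
k,lab,s,_=cv2.connectedComponentsWithStats(m.astype(np.uint8))
for i in range(1,k):
    if s[i,4]>15: q=W[lab==i]; t=q[q[:,2]>q[:,2].max()-.006]; print(s[i,4],t.mean(0),q[:,2].max(),(t.mean(0)-PV)@EX)
print(st())
cv2.imwrite('pics/g.png',cv2.resize(cv2.imread('pics/end2.png')[160:310,70:390],(800,375)))
E
```

```text
down False (-49.9, -1.0, -0.5, 32.2)
False (-34.0, 0.3, -0.4, 33.0)
False (-29.9, 0.6, 0.9, 33.3)
False (-25.9, 0.2, -0.1, 33.6)
False (-21.8, 0.9, 0.2, 34.0)
False (-17.9, -0.6, 0.3, 34.4)
False (-13.9, -0.5, 0.4, 34.7)
False (-9.9, 0.4, 0.7, 35.0)
False (-5.9, 0.3, -0.1, 35.4)
False (-1.9, 0.1, 0.3, 35.8)
False (-0.1, -0.6, -0.7, 36.0)
False (0.5, -8.1, 1.8, 36.2)
False (1.0, -15.7, 2.9, 36.5)
139 [0.52844448 0.3796811  0.14398578] 0.14745158325011617 0.024260949138214145
135 [0.51091449 0.2905093  0.14037827] 0.14424266940521144 0.025019490146565498
(-342.8, 0.5, -0.3, 39.5)
```

View pics/g.png

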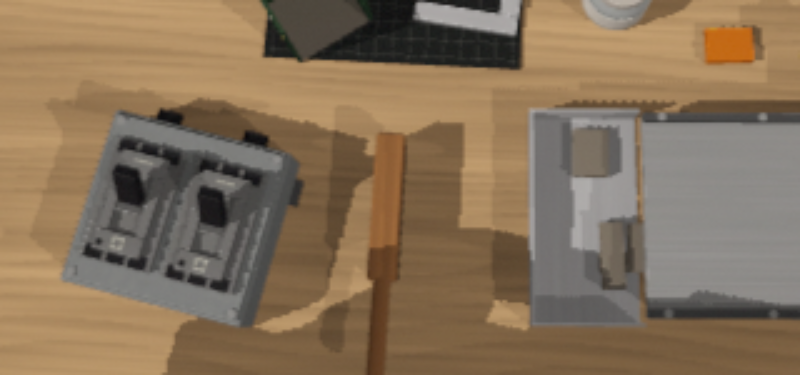

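Both levers, at (130,185) and (213,205), now lean equally to ON, and the arm is clear of the switch box. I'm handing in.

```bash
python3 -c "
from plant import env
print(env.close_job())"
```

```text
the job is handed in; nothing more can be done
None
```

I handed the job in at about 40 s on the robot's clock, with no verdict returned: all three offcuts are in the catch tray, the brush stands on the bench clear of the press, and the tripped breaker was pushed to its off stop and then thrown on (the second push did it), where it stayed by itself, with the other breaker still on.

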